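Show which heel block goes on which shoe

ROBOT

A 6-joint arm with a two-finger parallel gripper is mounted at the origin on the work surface. World frame = base frame: x ahead of the robot, y to its left, z up, the work surface at z = 0. Lengths are in m, angles in rad, forces in N, time in s.
With the tool pointing down it reaches from about 0.35 to 0.975 m from the base axis. Payload 4.9 kg.
Tool frame: the origin (TCP) lies between the finger pads, 19 mm behind the fingertips; this is the grasp point; z points along the fingers, y is the line along which they close (so a half turn about z gives the same grasp; the last joint's range is limited). The gripper opens to 85 mm and grips with 20 to 120 N. Pads are 22 mm wide; open, the fingers measure 114 mm over their backs; the gripper's body (76 mm by 85 mm) begins 54 mm behind the grasp point. The pads swing forward as they close: fully open they stand 13 mm farther back than shut.
Start: joints at [-1.449, 0.053, 1.613, -0, 1.476, -0.119], TCP at [0.149, -0.607, 0.25] pointing down, gripper open.
Joint ranges: [-3.01, 3.01], [-1.01, 2.22], [0.06, 2.58], [-1.02, 4.17], [0.09, 2.62], [-3.14, 3.14]. Speed limits (rad/s): [2.57, 2.57, 3.14, 3.14, 3.14, 3.14].

INTERFACE

Orientations are given as a unit quaternion [w, x, y, z].
In Python, from plant import monitor, vision, manip gives the robot as it stands. The module is installed in compiled form; this text tells all that it offers.
- The arm moves only by the tool arm_command, never from a script. Its argument "rows" is a list of rows, each a list of 3 entries, a list of its own where there are three numbers: the finger opening in mm, from 0 to 85.4, then the shift along the world's x, y, z in units of 30 cm (1.0 is 30 cm), then the turn, a rotation vector about the world's x, y, z in units of pi/2 rad (1.0 is pi/2 rad). In form: [[claw, [x, y, z], [wx, wy, wz]], ...]. A call has 1 to 12 rows; each row is the pose to reach, as a shift and turn from the pose commanded when the call began; what a row does not reach only later rows make up. A row lasts 1/12 s, in which the tool goes at most 41.7 mm and 7.16 degrees, less where a joint would pass 70% of its speed; a pose out of reach is approached as far as the arm can. A call with a number of a shift or a turn outside -1 to 1 is refused whole. A call with a gripper value outside its range is refused whole. The fingers move at their own pace and stop on an object; the grip force is fixed at half the most. Time passes only in rows, so rows that repeat a pose let the fingers close. It gives the time, the measured TCP pose, the force, the opening and the grip force at its end, in the units of the state.
- monitor.state(): the state, without advancing time (a new reading comes with each control period).
- vision.grab_frame(name): name is "scene" or "top" or "wrist"; returns a dict with "color" (384x512x3 uint8, red, green, blue), "z_map" (384x512 float32, m along the optical axis (not along the pixel's ray), 0 where there is no reading), "mtx" (3x3 intrinsics, pixels), "R" (3x3) and "t" (3): a world point X has camera coordinates R X + t. Camera axes: x right, y down, z forward; pixel columns grow to the right and rows downward; lengths in m; the calibration is good to about 2 mm. A picture is of the moment at which its call begins.
- manip.job_done(): hands the job in; it is judged then, once.
The state is a dict: "time": time; "joint_pos": joint angles; "joint_vel": joint speeds; "joint_efforts": joint torques, N m; "tool_pos": TCP position; "tool_rot": TCP orientation; "contact_force": force on the tool from outside, world axes, zero at the start; "ft_torque": the same for the moment, N m; "gripper_width": opening from 0.0 (shut) to 1.0 (fully open); "grasp_force": force on a finger pad.
Only numpy, scipy, OpenCV 4.12 (cv2) and the standard library are available. Lean on these libraries where they do the work, as an engineer would, in place of code of your own. Each camera call takes 0.05 s, during which the arm holds its last target. There are 200 camera calls.

TASK

Show the apprentice the next heel repair by pointing, without touching anything: with the fingers closed and straight down, point at the middle of the bare heel seat of the upturned shoe that has lost its heel, keeping the fingertips still about 2 cm above it for two to three seconds. Then point in the same way, for as long, at the middle of the broad D-shaped heel block in the tray, the one that matches the heel on the other shoe, and finish still pointing at it. Move nothing, and do not bring the fingertips down low over the other shoe's heel or the other two blocks.

Things in the scene. Friction and masses are not known exactly. Their poses are not given: they have to be found in the camera images.
- shoe_bare: Black leather shoe turned sole up on a fixed cast-iron last stand; its heel is missing. The shoe is 271 mm long, 92 mm wide at the ball, its brown sole level and 150 mm above the bench. Origin: on the bench under the shoe's waist; x points to the toe (toe tip at x = +141 mm, back of the heel end at x = -130 mm), z up. It cannot be moved.
- bare_seat (a point): Middle of the bare heel seat of shoe_bare: the pale D-shaped leather patch with five nail stubs, 58 mm wide and 59 mm long, on the heel end of the sole. The point lies on its surface, 152 mm above the bench, 96 mm from the shoe's origin towards the heel (-x). z up.
- shoe_sound: The other shoe of the pair, the same in size and stand, with its heel in place: a dark grey rubber D-shaped heel 24 mm thick on the heel end of the sole. Same origin and axes as shoe_bare. Cannot be moved. Not to be pointed at.
- sound_heel (a point): Middle of the top face of shoe_sound's heel, 174 mm above the bench. z up.
- tray: Shallow plywood tray, 120 mm (x) by 300 mm (y), 18 mm high, in three compartments side by side along its y, one heel block in each, in any order. Fixed. Origin: centre of its underside; its floor is 6 mm thick.
- block_d: The broad D-shaped dark grey rubber heel block, 64 mm long (x), 62 mm wide (y), 24 mm thick, round at -x and straight at +x, loose in the tray. Origin: centre of its underside; z up.
- block_d_top (a point): Middle of the top face of block_d, 30 mm above the bench. z up.
- block_square: Small square dark grey rubber heel block, 36 x 36 mm, 30 mm high, loose in the tray. Origin: centre of its underside. Not to be pointed at.
- block_square_top (a point): Middle of its top face, 36 mm above the bench. z up.
- block_round: Round tapered dark grey rubber heel block, 48 mm across the base, 34 mm across the top, 42 mm high, loose in the tray. Origin: centre of its underside. Not to be pointed at.
- block_round_top (a point): Middle of its top face, 48 mm above the bench. z up.
- glue_tin: Steel glue tin with a yellow band, 72 mm across, 70 mm high, standing loose on the bench. Origin: centre of its underside. Leave alone.
- hammer: Hammer lying loose on the bench, 200 mm long along its x, handle to -x. Leave alone.
- dressing: White bottle of shoe dressing with a black cap, 44 mm across, 110 mm high, standing loose on the bench. Origin: centre of its underside. Leave alone.

How it is judged:
By the outcome, as a careful person would: the job done as asked, in the order asked, and still so for the second after the job is handed in, with the robot touching nothing.
It also fails if it takes over 48 s, if anything falls off the work surface, if the arm or the gripper's body presses on something with over 40 N, if the wrist force passes 120 N, or if a joint passes its speed limit or range.

## Working session

There is one attempt and no reset: what is moved stays moved. The work goes in short steps, Python scripts to look and compute and a tool call to move; the robot and the scene stay as the last step left them, time stands still between calls to the robot, and variables do not carry over. Pictures are saved under pics/ and viewed, at most 10 in all, crops included, and the job is handed in when it is done.

Besides the shell and the picture viewer there is one more tool, called after "Call:" as a command line: name --argument value ..., lists and objects as JSON in quotes. arm_command: Moves the arm, as the interface text tells. Shifts and turns lie within -1 to 1; 1 stands for 30 cm of shift or pi/2 rad of turn. Its arguments: {"type":"object","properties":{"rows":{"type":"array"}},"required":["rows"]}

```bash
mkdir -p pics; python3 - <<'E'
from plant import monitor, vision
import cv2,pickle
for n in("top","scene"):
    f=vision.grab_frame(n);pickle.dump(f,open(n+'.pkl','wb'))
    cv2.imwrite(f'pics/{n}1.png',f['color'][:,:,::-1]);print(f['mtx'],f['R'],f['t'])
print(monitor.state())
E
```

```text
[[393.57606618   0.         258.66905163]
 [  0.         393.57606618 187.25402897]
 [  0.           0.           1.        ]] [[ 0.02143132 -0.99963592  0.0163931 ]
 [-0.98886396 -0.02361001 -0.14693749]
 [ 0.14727104 -0.01306148 -0.98900993]] [-0.04401284  0.57069554  1.15357236]
[[493.76095063   0.         261.19696599]
 [  0.         493.76095063 190.41265225]
 [  0.           0.           1.        ]] [[-0.02353299  0.99971618 -0.00371045]
 [ 0.87246755  0.01872523 -0.48831316]
 [-0.48810509 -0.01472872 -0.87266058]] [ 0.05041593 -0.42930754  1.48616958]
{'time': 0.1, 'joint_pos': array([-1.44897311e+00,  5.33027169e-02,  1.61416506e+00, -4.10894776e-06,
        1.47600149e+00, -1.19011608e-01]), 'joint_vel': array([ 0.00023882, -0.00152732, -0.00378506,  0.00175306, -0.00184622,
       -0.00033266]), 'joint_efforts': array([-7.16462328e-04, -3.94902527e+01, -3.71363783e+01, -2.23521756e-04,
        3.87982363e-03, -9.82057912e-06]), 'tool_pos': array([ 0.14899801, -0.60643127,  0.24887357]), 'tool_rot': array([-9.38298349e-04,  9.92758120e-01,  1.20126748e-01, -3.36413212e-06]), 'contact_force': array([-0.27795704, -0.53873387,  0.00395209]), 'ft_torque': array([-0.01808126, -0.02961098,  0.02490037]), 'grasp_force': 0.0, 'gripper_width': 0.9998808608067031}
```

View pics/top1.png

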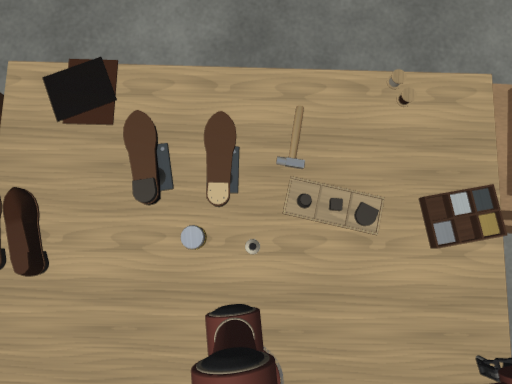

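View pics/scene1.png

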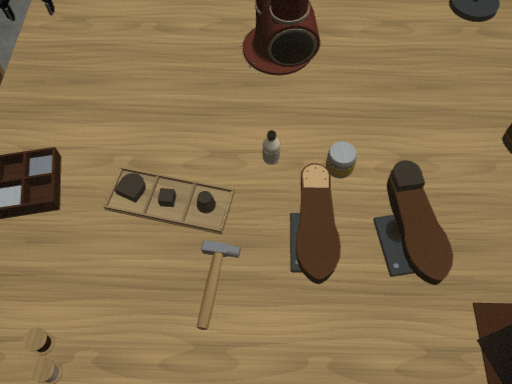

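Top view: the bare seat is at about (218,194), the sound heel at (146,190), and the D block at (367,215), with the square block at (336,204) and the round one at (304,200). In the scene view the seat is at (315,177) and the D block at (130,186). The arm starts at the right edge of the top view.

```bash
python3 - <<'E'
import cv2,pickle,numpy as np
def plane(f,uv,z):
    uv=np.atleast_2d(uv).astype(float);d=np.c_[uv,np.ones(len(uv))]@np.linalg.inv(f['mtx']).T@f['R']
    c=-f['R'].T@f['t'];return c+d*((z-c[2])/d[:,2])[:,None]
S={'top':dict(seat=(218,194),D=(367,215),sq=(336,204),rnd=(304,200),sound=(146,190),tin=(193,237),bottle=(252,246)),
 'scene':dict(seat=(315,177),D=(130,184),sq=(167,196),rnd=(206,200),sound=(408,175),tin=(342,152),bottle=(271,137))}
Z=dict(seat=.152,D=.03,sq=.036,rnd=.048,sound=.174,tin=.07,bottle=.11)
for n in S:
    f=pickle.load(open(n+'.pkl','rb'));H,W=f['z_map'].shape
    v,u=np.mgrid[:H,:W];zm=f['z_map']
    P=((np.stack([u*zm,v*zm,zm],-1)@np.linalg.inv(f['mtx']).T)-f['t'])@f['R']
    g=cv2.cvtColor(f['color'],cv2.COLOR_RGB2GRAY)
    for k,(a,b) in S[n].items():
        m=(abs(P[...,2]-Z[k])<.007)&(np.hypot(u-a,v-b)<28)
        if k=='seat': m&=g>110
        if k in('D','sq','rnd'): m&=g<75
        if k=='sound': m&=(P[...,2]>.166)
        _,lab,st,_=cv2.connectedComponentsWithStats(m.astype(np.uint8))
        d=np.where(lab>0,np.hypot(u-a,v-b),99);i=lab.flat[d.argmin()];m=lab==i
        c=max(cv2.findContours(m.astype(np.uint8),0,2)[0],key=len)
        w=plane(f,c[:,0],Z[k]);r=cv2.minAreaRect((w[:,:2]*1000).astype(np.float32))
        print(n,k,m.sum(),'rect',np.round(r[0],1),np.round(r[1],1),round(r[2],1),'medz',np.round(np.median(P[m][:,2]),3), 'mean',np.round(plane(f,[u[m].mean(),v[m].mean()],Z[k])[0],3))
E
```

```text
top seat 403 rect [536.3  83.2] [58.1 59.7] 87.5 medz 0.15 mean [0.539 0.083 0.152]
top D 361 rect [ 495.8 -359. ] [60.9 62.6] 64.3 medz 0.028 mean [ 0.498 -0.36   0.03 ]
top sq 134 rect [ 527.3 -267.6] [36.  35.3] 85.0 medz 0.034 mean [ 0.527 -0.267  0.036]
top rnd 101 rect [ 536.8 -171.6] [33.6 30.3] 0.3 medz 0.046 mean [ 0.537 -0.172  0.048]
top sound 481 rect [536.2 279.4] [63.6 62.3] 9.7 medz 0.172 mean [0.539 0.28  0.174]
top tin 397 rect [416.9 161.3] [63.6 60.9] 2.4 medz 0.068 mean [0.417 0.162 0.07 ]
top bottle 43 rect [393.3 -15.1] [19.4 16.8] 1.4 medz 0.108 mean [ 0.394 -0.015  0.11 ]
scene seat 532 rect [537.4  82.7] [55.2 59.3] 89.0 medz 0.151 mean [0.54  0.083 0.152]
scene D 511 rect [ 499.9 -360. ] [63.5 66. ] 67.8 medz 0.029 mean [ 0.502 -0.362  0.03 ]
scene sq 204 rect [ 531.7 -268.8] [36.9 38.7] 86.3 medz 0.035 mean [ 0.532 -0.269  0.036]
scene rnd 155 rect [ 543.2 -173.4] [36.2 33.2] 44.1 medz 0.047 mean [ 0.542 -0.173  0.048]
scene sound 674 rect [540.4 278.1] [66.8 63.7] 6.9 medz 0.173 mean [0.543 0.279 0.174]
scene tin 479 rect [420.7 161.1] [65.  66.9] 59.5 medz 0.069 mean [0.421 0.161 0.07 ]
scene bottle 55 rect [397.2 -15.7] [20.6 21.4] 51.5 medz 0.109 mean [ 0.397 -0.015  0.11 ]
```

Call:
arm_command --rows '[[0, [0.02, 0.03, 0.02], [0, 0, 0]], [0, [0.06, 0.08, 0.05], [0, 0, 0]], [0, [0.12, 0.17, 0.08], [0, 0, 0]], [0, [0.19, 0.26, 0.11], [0, 0, 0]], [0, [0.26, 0.36, 0.14], [0, 0, 0]], [0, [0.33, 0.46, 0.17], [0, 0, 0]], [0, [0.41, 0.56, 0.17], [0, 0, 0]], [0, [0.48, 0.66, 0.17], [0, 0, 0]], [0, [0.55, 0.75, 0.17], [0, 0, 0]], [0, [0.62, 0.85, 0.17], [0, 0, 0]], [0, [0.67, 0.92, 0.17], [0, 0, 0]], [0, [0.7, 0.96, 0.17], [0, 0, 0]]]'

```text
time: 1.1
tool_pos: [0.3603, -0.3159, 0.3013]
tool_rot: [-0.0, 0.993, 0.122, 0.0]
contact_force: [-0.2, -0.7, -0.1]
gripper_width: -0.002
grasp_force: 0.0
```

Call:
arm_command --rows '[[0, [0.02, 0.04, 0], [0, 0, 0]], [0, [0.05, 0.11, 0], [0, 0, 0]], [0, [0.09, 0.2, 0], [0, 0, 0]], [0, [0.13, 0.29, 0], [0, 0, 0]], [0, [0.17, 0.38, 0], [0, 0, 0]], [0, [0.21, 0.48, 0], [0, 0, 0]], [0, [0.25, 0.57, 0], [0, 0, 0]], [0, [0.29, 0.67, 0], [0, 0, 0]], [0, [0.34, 0.76, 0], [0, 0, 0]], [0, [0.38, 0.85, 0], [0, 0, 0]], [0, [0.4, 0.91, 0], [0, 0, 0]], [0, [0.41, 0.93, 0], [0, 0, 0]]]'

```text
time: 2.1
tool_pos: [0.4821, -0.0371, 0.3011]
tool_rot: [-0.0, 0.993, 0.122, 0.0]
contact_force: [0.8, 0.2, 0.4]
gripper_width: -0.003
grasp_force: 0.0
```

```bash
python3 -c "
from plant import monitor as m;print(m.state()['tool_pos'])"
```

```text
[ 0.48207605 -0.03707551  0.30110048]
```

Call:
arm_command --rows '[[0, [0.02, 0.04, 0], [0, 0, 0]], [0, [0.05, 0.12, 0], [0, 0, 0]], [0, [0.09, 0.2, 0], [0, 0, 0]], [0, [0.13, 0.29, 0], [0, 0, 0]], [0, [0.16, 0.37, 0], [0, 0, 0]], [0, [0.18, 0.41, 0], [0, 0, 0]], [0, [0.18, 0.41, -0.03], [0, 0, 0]], [0, [0.18, 0.41, -0.09], [0, 0, 0]], [0, [0.18, 0.41, -0.15], [0, 0, 0]], [0, [0.18, 0.41, -0.2], [0, 0, 0]], [0, [0.18, 0.41, -0.23], [0, 0, 0]], [0, [0.18, 0.41, -0.24], [0, 0, 0]]]'

```text
time: 3.1
tool_pos: [0.5346, 0.0819, 0.2264]
tool_rot: [0.0, 0.993, 0.119, -0.002]
contact_force: [-0.5, -0.3, -0.3]
gripper_width: 0.001
grasp_force: 0.0
```

```bash
python3 - <<'E'
from plant import monitor, vision
import cv2,numpy as np
a=vision.grab_frame('wrist')['color'];f=vision.grab_frame('scene')
b=cv2.resize(f['color'][100:260,240:400],(384,384))
cv2.imwrite('pics/c1.png',cv2.resize(np.hstack([a,b])[:,:,::-1],(800,343)))
print(monitor.state()['tool_pos'])
E
```

```text
[0.53558272 0.08229403 0.22841538]
```

View pics/c1.png

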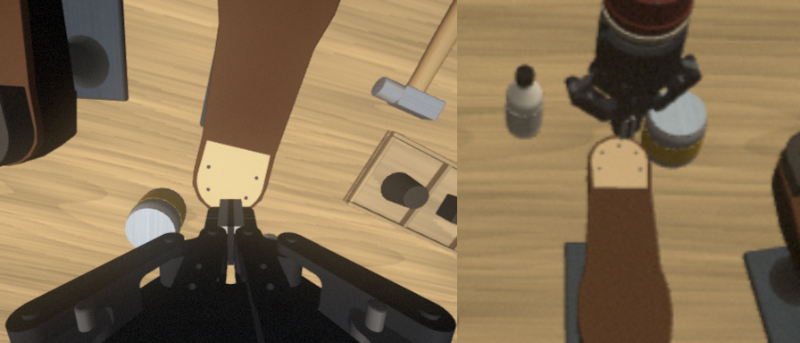

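The wrist half shows closed fingers over the heel end (tips about (230,205)) with the seat patch centred near (232,178). The scene half shows the tips above the seat's heel edge, which fits parallax from a higher point. I'll descend to 2 cm and check.

Call:
arm_command --rows '[[0, [0, 0, -0.02], [0, 0, 0]], [0, [0, 0, -0.05], [0, 0, 0]], [0, [0, 0, -0.08], [0, 0, 0]], [0, [0, 0, -0.11], [0, 0, 0]], [0, [0, 0, -0.125], [0, 0, 0]], [0, [0, 0, -0.125], [0, 0, 0]], [0, [0, 0, -0.125], [0, 0, 0]], [0, [0, 0, -0.125], [0, 0, 0]]]'

```text
time: 3.87
tool_pos: [0.5363, 0.0831, 0.1918]
tool_rot: [0.0, 0.993, 0.12, 0.0]
contact_force: [0.4, 0.4, 0.3]
gripper_width: 0.003
grasp_force: 0.0
```

```bash
python3 - <<'E'
from plant import monitor, vision
import cv2,numpy as np
s=monitor.state();p=s['tool_pos'];print(s['time'],p,s['joint_pos'])
im=[]
for n in('scene','wrist'):
    f=vision.grab_frame(n);c=f['color'].copy()
    def pj(X):
        q=f['mtx']@(f['R']@np.array(X)+f['t']);return q[:2]/q[2]
    a=pj([.537,.083,.152]);b=pj([p[0],p[1],p[2]-.019]);print(n,a,b)
    u,v=a.astype(int);w=40 if n=='scene' else 80
    u=min(max(u,w),511-w);v=min(max(v,w),383-w)
    c=cv2.resize(c[v-w:v+w,u-w:u+w],(400,400))
    for q,col in((a,(0,255,0)),(b,(255,0,0))): cv2.circle(c,tuple(int(x) for x in ((q-[u-w,v-w])*200/w)),4,col,1)
    im.append(c)
cv2.imwrite('pics/c2.png',np.hstack(im)[:,:,::-1])
E
```

```text
3.8667 [0.53628411 0.0830869  0.19180678] [ 1.65587057e-02 -1.01595706e-01  1.86313539e+00 -1.66231119e-05
  1.37952644e+00  1.34646957e+00]
scene [315.63306309 175.25734625] [316.54929718 170.04071267]
wrist [255.78954038 223.19702293] [255.10446612 238.47393083]
```

View pics/c2.png

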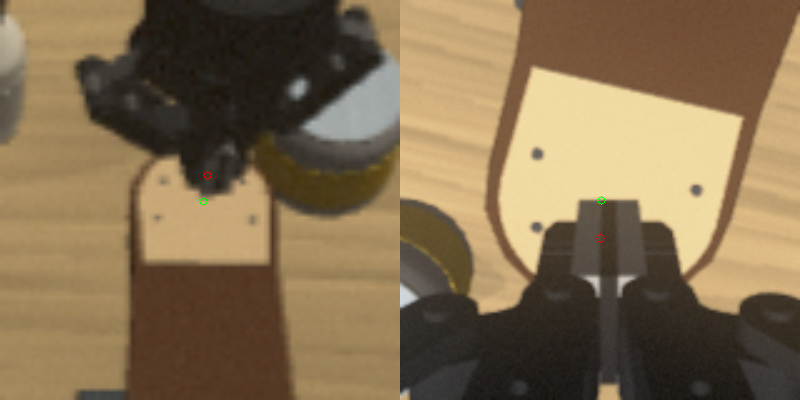

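The projected tip (red) sits at the centre of the fingertips and the seat centre (green) is right beneath it; the fingers' leading edge is at about (600,200) in the wrist half. I'll hold here.

Call:
arm_command --rows '[[0, [0, 0, 0], [0, 0, 0]], [0, [0, 0, 0], [0, 0, 0]], [0, [0, 0, 0], [0, 0, 0]], [0, [0, 0, 0], [0, 0, 0]], [0, [0, 0, 0], [0, 0, 0]], [0, [0, 0, 0], [0, 0, 0]], [0, [0, 0, 0], [0, 0, 0]], [0, [0, 0, 0], [0, 0, 0]], [0, [0, 0, 0], [0, 0, 0]], [0, [0, 0, 0], [0, 0, 0]], [0, [0, 0, 0], [0, 0, 0]], [0, [0, 0, 0], [0, 0, 0]]]'

```text
time: 4.97
tool_pos: [0.536, 0.083, 0.1915]
tool_rot: [0.0, 0.993, 0.12, -0.0]
contact_force: [1.0, 1.0, -0.0]
gripper_width: -0.002
grasp_force: 0.0
```

Call:
arm_command --rows '[[0, [0, 0, 0], [0, 0, 0]], [0, [0, 0, 0], [0, 0, 0]], [0, [0, 0, 0], [0, 0, 0]], [0, [0, 0, 0], [0, 0, 0]], [0, [0, 0, 0], [0, 0, 0]], [0, [0, 0, 0], [0, 0, 0]], [0, [0, 0, 0], [0, 0, 0]], [0, [0, 0, 0], [0, 0, 0]], [0, [0, 0, 0], [0, 0, 0]], [0, [0, 0, 0], [0, 0, 0]], [0, [0, 0, 0], [0, 0, 0]], [0, [0, 0, 0], [0, 0, 0]]]'

```text
time: 5.97
tool_pos: [0.5361, 0.083, 0.1915]
tool_rot: [-0.0, 0.993, 0.12, 0.0]
contact_force: [0.6, -0.2, 0.3]
gripper_width: -0.004
grasp_force: 0.0
```

Call:
arm_command --rows '[[0, [0, 0, 0], [0, 0, 0]], [0, [0, 0, 0], [0, 0, 0]], [0, [0, 0, 0.02], [0, 0, 0]], [0, [0, 0, 0.07], [0, 0, 0]], [0, [0, 0, 0.14], [0, 0, 0]], [0, [0, 0, 0.22], [0, 0, 0]], [0, [0, 0, 0.29], [0, 0, 0]], [0, [0, 0, 0.33], [0, 0, 0]], [0, [0, 0, 0.35], [0, 0, 0]]]'

```text
time: 6.72
tool_pos: [0.5369, 0.0831, 0.2995]
tool_rot: [0.0, 0.993, 0.12, 0.002]
contact_force: [-0.1, -0.1, 1.3]
gripper_width: 0.004
grasp_force: 0.0
```

Call:
arm_command --rows '[[0, [0, -0.02, 0], [0, 0, 0]], [0, [-0.01, -0.07, 0], [0, 0, 0]], [0, [-0.01, -0.14, 0], [0, 0, 0]], [0, [-0.02, -0.22, 0], [0, 0, 0]], [0, [-0.03, -0.31, 0], [0, 0, 0]], [0, [-0.03, -0.4, 0], [0, 0, 0]], [0, [-0.04, -0.49, 0], [0, 0, 0]], [0, [-0.05, -0.58, 0], [0, 0, 0]], [0, [-0.06, -0.66, 0], [0, 0, 0]], [0, [-0.06, -0.73, 0], [0, 0, 0]], [0, [-0.07, -0.78, 0], [0, 0, 0]], [0, [-0.07, -0.8, 0], [0, 0, 0]]]'

```text
time: 7.72
tool_pos: [0.5138, -0.1589, 0.2943]
tool_rot: [-0.001, 0.993, 0.119, -0.002]
contact_force: [-0.2, 0.2, -0.1]
gripper_width: 0.001
grasp_force: 0.0
```

Call:
arm_command --rows '[[0, [0, -0.03, 0], [0, 0, 0]], [0, [-0.01, -0.09, 0], [0, 0, 0]], [0, [-0.02, -0.17, 0], [0, 0, 0]], [0, [-0.02, -0.26, 0], [0, 0, 0]], [0, [-0.03, -0.35, 0], [0, 0, 0]], [0, [-0.04, -0.44, 0], [0, 0, 0]], [0, [-0.05, -0.53, 0], [0, 0, 0]], [0, [-0.055, -0.61, 0], [0, 0, 0]], [0, [-0.055, -0.66, 0], [0, 0, 0]], [0, [-0.055, -0.675, 0], [0, 0, 0]], [0, [-0.055, -0.675, 0], [0, 0, 0]], [0, [-0.055, -0.675, 0], [0, 0, 0]]]'

```text
time: 8.72
tool_pos: [0.4988, -0.3585, 0.2961]
tool_rot: [-0.001, 0.993, 0.12, -0.0]
contact_force: [-1.0, 0.3, 1.1]
gripper_width: 0.0
grasp_force: 0.0
```

Call:
arm_command --rows '[[0, [0, 0, -0.02], [0, 0, 0]], [0, [0, 0, -0.08], [0, 0, 0]], [0, [0, 0, -0.16], [0, 0, 0]], [0, [0, 0, -0.24], [0, 0, 0]], [0, [0, 0, -0.32], [0, 0, 0]], [0, [0, 0, -0.4], [0, 0, 0]], [0, [0, 0, -0.47], [0, 0, 0]], [0, [0, 0, -0.53], [0, 0, 0]], [0, [0, 0, -0.58], [0, 0, 0]], [0, [0, 0, -0.6], [0, 0, 0]]]'

```text
time: 9.55
tool_pos: [0.4975, -0.3569, 0.1132]
tool_rot: [-0.002, 0.993, 0.121, -0.002]
contact_force: [0.3, -0.4, -0.3]
gripper_width: -0.002
grasp_force: 0.0
```

Call:
arm_command --rows '[[0, [0, 0, -0.02], [0, 0, 0]], [0, [0, 0, -0.05], [0, 0, 0]], [0, [0, 0, -0.09], [0, 0, 0]], [0, [0, 0, -0.13], [0, 0, 0]], [0, [0, 0, -0.15], [0, 0, 0]], [0, [0, 0, -0.155], [0, 0, 0]], [0, [0, 0, -0.155], [0, 0, 0]], [0, [0, 0, -0.155], [0, 0, 0]]]'

```text
time: 10.22
tool_pos: [0.4987, -0.3597, 0.0703]
tool_rot: [0.0, 0.993, 0.12, 0.0]
contact_force: [0.7, -0.4, -0.1]
gripper_width: -0.005
grasp_force: 0.0
```

```bash
python3 - <<'E'
from plant import monitor, vision
import cv2,numpy as np
s=monitor.state();p=s['tool_pos'];print(s['time'],p)
im=[]
for n in('scene','wrist'):
    f=vision.grab_frame(n);c=f['color'].copy()
    def pj(X):
        q=f['mtx']@(f['R']@np.array(X)+f['t']);return q[:2]/q[2]
    a=pj([.498,-.36,.03]);b=pj([p[0],p[1],p[2]-.019]);print(n,a,b)
    u,v=a.astype(int);w=40 if n=='scene' else 80
    u=min(max(u,w),511-w);v=min(max(v,w),383-w)
    c=cv2.resize(c[v-w:v+w,u-w:u+w],(400,400))
    for q,col in((a,(0,255,0)),(b,(255,0,0))): cv2.circle(c,tuple(int(x) for x in ((q-[u-w,v-w])*200/w)),4,col,1)
    im.append(c)
cv2.imwrite('pics/c3.png',np.hstack(im)[:,:,::-1])
E
```

```text
10.2167 [ 0.4987323  -0.35969829  0.07027141]
scene [131.39039629 183.86433242] [129.43319139 179.7635644 ]
wrist [255.28306599 224.93167579] [254.78548811 238.40938467]
```

View pics/c3.png

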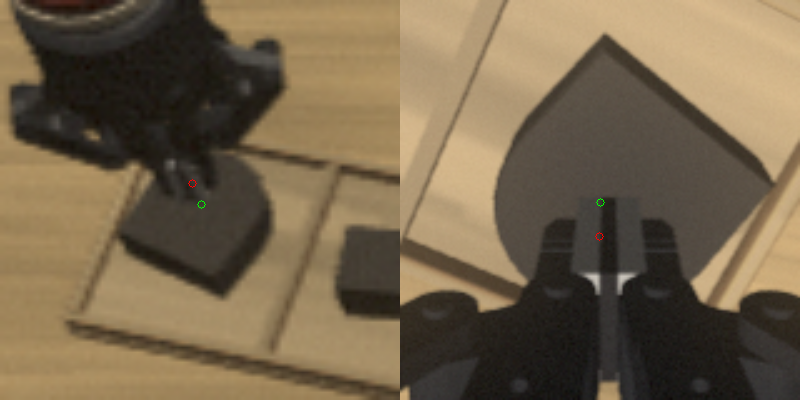

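The wrist half shows the fingertips over the middle of the D block (leading edge near (600,200)). The straight-edge corners are at about (605,35) and (775,185), and the projected tip is directly above the block centre. I'll hold and hand in.

Call:
arm_command --rows '[[0, [0, 0, 0], [0, 0, 0]], [0, [0, 0, 0], [0, 0, 0]], [0, [0, 0, 0], [0, 0, 0]], [0, [0, 0, 0], [0, 0, 0]], [0, [0, 0, 0], [0, 0, 0]], [0, [0, 0, 0], [0, 0, 0]], [0, [0, 0, 0], [0, 0, 0]], [0, [0, 0, 0], [0, 0, 0]], [0, [0, 0, 0], [0, 0, 0]], [0, [0, 0, 0], [0, 0, 0]], [0, [0, 0, 0], [0, 0, 0]], [0, [0, 0, 0], [0, 0, 0]]]'

```text
time: 11.32
tool_pos: [0.4986, -0.3594, 0.07]
tool_rot: [0.0, 0.993, 0.12, -0.0]
contact_force: [-0.3, -0.1, -0.3]
gripper_width: -0.001
grasp_force: 0.0
```

Call:
arm_command --rows '[[0, [0, 0, 0], [0, 0, 0]], [0, [0, 0, 0], [0, 0, 0]], [0, [0, 0, 0], [0, 0, 0]], [0, [0, 0, 0], [0, 0, 0]], [0, [0, 0, 0], [0, 0, 0]], [0, [0, 0, 0], [0, 0, 0]], [0, [0, 0, 0], [0, 0, 0]], [0, [0, 0, 0], [0, 0, 0]], [0, [0, 0, 0], [0, 0, 0]], [0, [0, 0, 0], [0, 0, 0]], [0, [0, 0, 0], [0, 0, 0]], [0, [0, 0, 0], [0, 0, 0]]]'

```text
time: 12.32
tool_pos: [0.4986, -0.3594, 0.07]
tool_rot: [-0.0, 0.993, 0.12, 0.0]
contact_force: [-1.2, -0.2, 0.2]
gripper_width: -0.003
grasp_force: 0.0
```

```bash
python3 -c "
from plant import manip;print(manip.job_done())"
```

```text
the job is handed in; nothing more can be done
None
```

The arm pointed at the bare heel seat, then at the D-shaped block, holding about 2 cm above each for over 2 s without any sign of contact, and I handed the job in at about 12 s with it still pointing at the block.

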